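# Load the filter manifold with every cartridge the same way round

### The job

Load the two loose filter cartridges from the bench into the two empty places of the filter manifold, the same way round as the one already in it: chamfered end fully home in the round seat of the header, square end towards the gate. The two ends look much alike, but feel different at the seat: a chamfered end slips in, a square end butts against the header, and such a cartridge must be turned end for end. When all are home, swing the gate up until it stands upright behind them, let go, and leave the other things on the bench standing where they are.

Things in the scene. Friction and masses are not known exactly. Their poses are not given: they have to be found in the camera images.
- rack: filter manifold, fixed. Origin on the bench; x runs level from its gate to its header, y left, z up. Base plate 170 x 204 mm, top at z 12 mm. Header: grey block across the far side, flat face at x +60 mm, 30 mm thick, top at z 84 mm, with three round bores (seats) along x, 25 mm wide, 22 mm deep, at y +70, 0, -70, z 58 mm. Steel pipes behind the header reach x +127 mm
- home_left (a point): where the centre of a cartridge lies when home in the left place: rack x +7.5, y +70, z +58 mm (axes as the rack's). Empty at the start. Each place has two black V saddles, 8 mm thick, at rack x -36.5 and +51.5 mm, open above, that carry a cartridge 1 mm below the axis of its seat; between them fingers have free space down to the base plate
- home_middle (a point): the same for the middle place, rack x +7.5, y 0, z +58 mm. Empty at the start. A chamfered end enters the seat by 7.5 mm and stops with the cartridge's centre at this point; a square end cannot enter: it butts on the header's face with the centre 7.5 mm short (at rack x 0)
- home_right (a point): the same for the right place, rack x +7.5, y -70, z +58 mm; cart_c lies here from the start
- cart_a: loose filter cartridge: white cylinder 30 mm thick, 120 mm long, 0.08 to 0.17 kg, lying on the bench on its blue octagonal grip sleeve (at mid-length, 34 mm across flats, 44 mm long). Origin at its centre, x along it. One end is square, the other chamfered (tapers from 30 to 17 mm over the last 12 mm). Its frame does NOT tell which end is which; that differs between cartridges
- cart_b: second loose cartridge, same size and looks as cart_a; its frame does not tell which end is chamfered either
- cart_c: a like cartridge, already home in the right place with its chamfered end in the seat; it stays there
- gate (a joint): hinge of the manifold's gate, rad: 0 = upright, shut behind the square ends; grows as it leans out away from the header, at most 1.1; starts at 0.65 to 0.85. Stiff (0.14 N m), stays where left; move the bar along its arc, a level push from outside can bind. Hinge line along rack y at rack x -60, z +18 mm. Shut, its pads stand 1.5 mm behind cartridges that are home; a reversed one blocks it
- gate_bar (a point): middle of the gate's steel top bar: round, 10 mm thick, 180 mm long along rack y, 82 mm from the hinge line; it can be pinched from above or pushed
- red_cup: specimen cup with red lid, 48 mm wide, 60 mm tall, standing near the cartridges; origin centre of its underside; leave it alone
- tape: roll of brown tape lying flat, 92 mm wide, 48 mm tall; origin centre of its underside; leave it alone
- dropper: brown dropper bottle, 38 mm wide, 124 mm tall, standing; origin centre of its underside; leave it alone

How it is judged (in metres and radians):
At the end, for the whole second after the job is handed in: All three cartridges lie within 4 mm of their home sites, a and b one each in the left and middle places, within 0.06 rad of the rack's x, at rest; gate within 0.05 rad of upright; red cup, tape and dropper within 40 mm of where they began, cup and dropper upright within 0.3 rad ((distance between cart_a and home_left below 0.004 m or distance between cart_a and home_middle below 0.004 m) and (distance between cart_b and home_left below 0.004 m or distance between cart_b and home_middle below 0.004 m) and distance between cart_c and home_right below 0.004 m and angle between the x axis of each of cart_a, cart_b and the x axis of rack, either way round below 0.06 rad and value of joint gate below 0.05 rad and linear speed of each of cart_a, cart_b below 0.02 m/s and distance of each of red_cup, tape, dropper from where it was at the start of the episode below 0.04 m and angle between each of red_cup, dropper's own z axis and vertical below 0.3 rad); the robot touches nothing.
It fails at once if the red cup, the tape roll or the dropper bottle is pushed more than 60 mm away or knocked over (distance of any of red_cup, tape, dropper from where it was at the start of the episode above 0.06 m or angle between any of red_cup, dropper's own z axis and vertical above 0.7 rad).
It also fails if it takes over 72 s, if anything falls off the work surface, if the arm or the gripper's body presses on something with over 40 N, if the wrist force passes 120 N, or if a joint passes its speed limit or range.

### The arm

A 6-joint arm with a two-finger parallel gripper is mounted at the origin on a cart in front of the work surface, level with it; the furniture and walls round the work are solid. World frame = base frame: x ahead of the robot, y to its left, z up, the work surface at z = 0. Lengths are in mm, angles in rad, forces in N, time in s.
With the tool pointing down it reaches from about 275 to 1000 mm from the base axis. Payload 8.4 kg.
Tool frame: the origin (TCP) lies midway between the tips of the shut fingers; the grasp point (between the pads) lies 19 mm behind it; z points along the fingers, y is the line along which they close (so a half turn about z gives the same grasp; the last joint's range is limited). The gripper opens to 85 mm and grips with 20 to 120 N. Pads are 22 mm wide; open, the fingers measure 114 mm over their backs; the gripper's body (76 mm by 85 mm) begins 54 mm behind the grasp point. The pads swing forward as they close: fully open they stand 13 mm farther back than shut.
Start: joints at [1.25, 0.353, 1.633, -0, 1.155, -0.002], TCP at [195.891, 593.511, 231.281] pointing down, gripper open.
Joint ranges: [-2.63, 2.63], [-0.92, 2.1], [0.06, 2.66], [-1.3, 4.44], [0, 2.69], [-3.02, 3.02]. Speed limits (rad/s): [2.22, 2.22, 2.79, 3.14, 3.14, 3.14].

### API

Orientations are given as [roll, pitch, yaw] about the fixed x, y, z axes, in that order (R = Rz(yaw) Ry(pitch) Rx(roll)).
In Python, from rig import r gives the robot as it stands.
- The arm moves only by the tool servo_tool, never from a script. Its argument "deltas" is a list of rows, each an object of numbers: "x", "y", "z": the shift along the world's x, y, z in mm; "rx", "ry", "rz": the turn, a rotation vector about the world's x, y, z in rad; "gripper": the gripper's target within -1 to 1 (fully open at 1, half-way at 0, shut at -1). A call has 1 to 10 rows; each row is the pose to reach, as a shift and turn from the pose commanded when the call began; what a row does not reach only later rows make up. A row lasts 1/10 s, in which the tool goes at most 50 mm and 8.59 degrees, less where a joint would pass 70% of its speed; a pose out of reach is approached as far as the arm can. A call with a gripper value outside its range is refused whole. The fingers move at their own pace and stop on an object; "newtons" is the grip in N (left out, the last holds). Time passes only in rows, so rows that repeat a pose let the fingers close. It gives the time, the measured TCP pose, the force, the opening and the grip force at its end, in the units of the state.
- r.sense(): the state, without advancing time (a new reading comes with each control period).
- r.grab_frame(name): name is "side" or "top"; returns the picture (480x640x3 uint8, blue, green, red); there is no depth.
- r.camera_params(name): a dict with "mtx" (3x3 intrinsics, pixels), "eye" and "orientation" of the camera in the world. Camera axes: x right, y down, z forward; pixel columns grow to the right and rows downward; lengths in mm; the calibration is good to about 2 mm. A picture is of the moment at which its call begins. camera_params takes no time and is no camera call.
- r.sign_off(): hands the job in; it is judged then, once.
Trained networks look in the newest picture that a camera, given by its name, has taken for a name from the list of things; names that differ only in an ending like _2 or _b are one class to them, and where a whole thing is asked for, a point or a joint stands for the part that bears it (a point fixed in the world has none). Each returns a list of dicts, best first, with "conf" (0 to 1); they miss things now and then, are a little off and sometimes report something else, mostly with a low value. They report only what shows in the picture. A call takes as long as a camera call.
- r.recognise(name, camera): "box" ([left, top, width, height] in pixels, round what is visible of it).
The state is a dict: "clock": time; "qpos": joint angles; "qvel": joint speeds; "joint_efforts": joint torques, N m; "eef_pos": TCP position; "tcp_rot": TCP orientation; "contact_force": force on the tool from outside, world axes, zero at the start; "wrist_torque": the same for the moment, N m; "opening": opening from 0.0 (shut) to 1.0 (fully open); "grasp_force": force on a finger pad.
Only numpy, scipy, OpenCV 4.12 (cv2) and the standard library are available. Lean on these libraries where they do the work, as an engineer would, in place of code of your own. Each camera call takes 0.05 s, during which the arm holds its last target. There are 200 camera calls.

## Working session

There is one attempt and no reset: what is moved stays moved. The work goes in short steps, Python scripts to look and compute and a tool call to move; the robot and the scene stay as the last step left them, time stands still between calls to the robot, and variables do not carry over. Pictures are saved under pics/ and viewed, at most 10 in all, crops included, and the job is handed in when it is done.

Besides the shell and the picture viewer there is one more tool, called after "Call:" as name(argument=value, ...), one argument or row to a line, values as JSON. servo_tool: Moves the arm, as the interface text tells. Its arguments: {"type":"object","properties":{"deltas":{"type":"array","items":{"type":"object","properties":{"x":{"type":"number"},"y":{"type":"number"},"z":{"type":"number"},"rx":{"type":"number"},"ry":{"type":"number"},"rz":{"type":"number"},"gripper":{"type":"number"}}}},"newtons":{"type":"number"}},"required":["deltas"]}

```bash
ls; mkdir -p pics; python3 - <<'E'
from rig import r
import cv2,numpy as np
np.set_printoptions(precision=4,suppress=True)
for c in("top","side"):
    cv2.imwrite(f"pics/{c}0.png",r.grab_frame(c))
    p=r.camera_params(c);print(c,p)
    for n in("rack","cart_a","gate_bar","red_cup","tape","dropper"):
        print(n,[(round(d['conf'],2),np.round(d['box'],1).tolist()) for d in r.recognise(n,c)][:4])
print(r.sense())
E
```

```text
pics
top {'mtx': array([[580.4224,   0.    , 316.9517],
       [  0.    , 580.4224, 242.0857],
       [  0.    ,   0.    ,   1.    ]]), 'eye': array([ 323.3451,  164.8064, 1206.492 ]), 'orientation': array([-2.945 , -0.0059, -1.5792])}
rack [(0.67, [351.3, 186.4, 105.2, 122.1])]
cart_a [(0.76, [262.6, 203.4, 13.6, 56.4]), (0.66, [250.2, 285.3, 43.5, 49.6]), (0.55, [429.9, 216.6, 19.3, 55.0])]
gate_bar [(0.25, [173.2, 273.8, 20.6, 24.9])]
red_cup [(0.68, [175.0, 274.0, 22.6, 24.2]), (0.44, [347.9, 186.6, 110.0, 119.6])]
tape [(0.61, [159.9, 203.8, 47.2, 47.5])]
dropper [(0.6, [282.4, 146.7, 20.2, 25.9]), (0.18, [249.3, 284.8, 44.2, 52.8])]
side {'mtx': array([[528.9134,   0.    , 326.6643],
       [  0.    , 528.9134, 236.8362],
       [  0.    ,   0.    ,   1.    ]]), 'eye': array([ 339.3862, -432.4526,  657.9384]), 'orientation': array([-2.3041,  0.0053, -0.3634])}
rack [(0.89, [256.3, 259.8, 219.5, 176.5])]
cart_a [(0.81, [341.2, 353.6, 89.7, 53.1]), (0.77, [209.1, 231.5, 52.8, 52.3]), (0.57, [287.3, 215.9, 62.3, 29.4])]
gate_bar [(0.57, [260.6, 305.4, 86.8, 112.6])]
red_cup [(0.79, [220.9, 169.9, 25.3, 36.3])]
tape [(0.6, [268.0, 150.7, 45.8, 44.6])]
dropper [(0.9, [390.8, 179.5, 27.2, 62.0])]
{'clock': 0.7, 'qpos': array([ 1.2496,  0.3529,  1.6334, -0.    ,  1.1552, -0.0024]), 'qvel': array([-0.0011,  0.0009, -0.0011,  0.0018, -0.0013, -0.0005]), 'joint_efforts': array([  0.0011, -60.5029, -34.2379,   0.0001,   0.0011,  -0.    ]), 'eef_pos': array([195.905 , 593.5108, 231.3218]), 'tcp_rot': array([3.1415, 0.    , 2.8228]), 'contact_force': array([0.6103, 0.5834, 0.0975]), 'wrist_torque': array([0.0045, 0.0197, 0.0227]), 'grasp_force': 0.0, 'opening': 1.002498286291984}
```

```bash
python3 - <<'E'
import cv2
t=cv2.imread("pics/top0.png")[130:350,140:480]; cv2.imwrite("pics/top0c.png",cv2.resize(t,None,fx=2.35,fy=2.35,interpolation=cv2.INTER_CUBIC))
t=cv2.imread("pics/side0.png")[140:450,190:490]; cv2.imwrite("pics/side0c.png",cv2.resize(t,None,fx=1.9,fy=1.9,interpolation=cv2.INTER_CUBIC))
E
```

```text
(no output)
```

View pics/top0c.png

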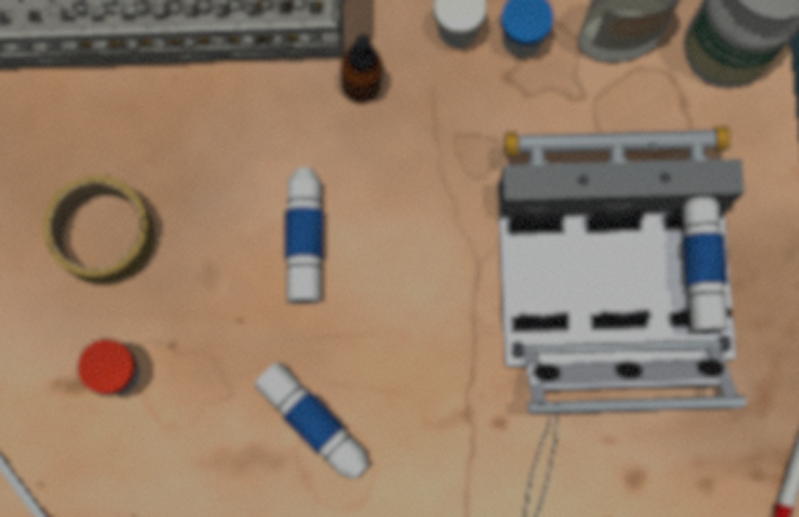

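View pics/side0c.png

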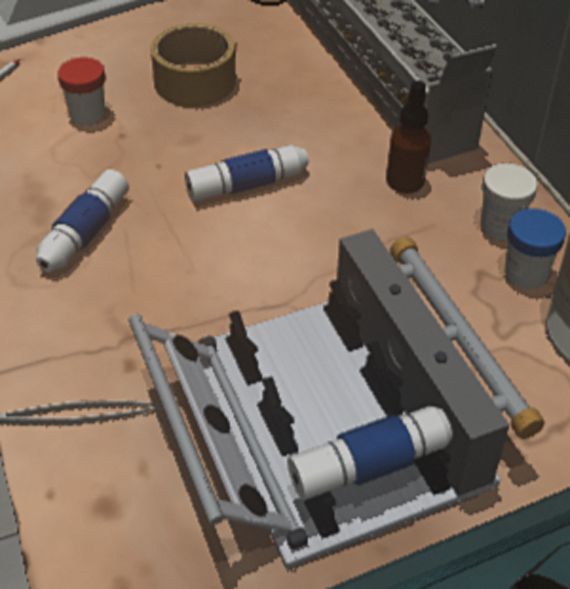

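```bash
cat > h.py <<'E'
import cv2,numpy as np
from scipy.optimize import least_squares
from scipy.spatial.transform import Rotation as R
from rig import r
np.set_printoptions(precision=3,suppress=True)
CAM={c:r.camera_params(c) for c in("top","side")}
def proj(c,P):
    p=CAM[c];X=(np.atleast_2d(P)-p["eye"])@R.from_euler("xyz",p["orientation"]).as_matrix()
    u=X@p["mtx"].T;return u[:,:2]/u[:,2:]
def atz(c,uv,z):
    p=CAM[c];d=R.from_euler("xyz",p["orientation"]).as_matrix()@np.linalg.inv(p["mtx"])@np.array([*uv,1.])
    return p["eye"]+d*(z-p["eye"][2])/d[2]
def blobs(img):
    h=cv2.cvtColor(img,cv2.COLOR_BGR2HSV)
    m=cv2.inRange(h,(105,120,50),(125,255,255))
    n,l,s,ce=cv2.connectedComponentsWithStats(m)
    return [((l==i).astype(np.uint8),s[i],ce[i]) for i in range(1,n) if s[i][4]>120]
def mom(m,b=False):
    M=cv2.moments(m,b);a=.5*np.arctan2(2*M["mu11"],M["mu20"]-M["mu02"])
    return M["m10"]/M["m00"],M["m01"]/M["m00"],a,M["m00"]
k=np.arange(8)*np.pi/4+np.pi/8;rad=17/np.cos(np.pi/8)
def hull(c,x,y,z,yaw):
    L=np.array([[s*22,rad*np.cos(a),rad*np.sin(a)] for s in(-1,1) for a in k])
    P=L@R.from_euler("z",yaw).as_matrix().T+[x,y,z]
    return cv2.convexHull(proj(c,P).astype(np.float32))
def fit(obs,z,x0):
    # obs: {cam: mask}; fit x,y,yaw (and z if None)
    def res(v):
        o=[]
        for c,m in obs.items():
            a=cv2.moments(m,True);b=cv2.moments(hull(c,v[0],v[1],v[3] if z is None else z,v[2]))
            o+=[a["m10"]/a["m00"]-b["m10"]/b["m00"],a["m01"]/a["m00"]-b["m01"]/b["m00"]]
            for q in("mu20","mu11","mu02"):o.append((a[q]/a["m00"]**1-b[q]/b["m00"]**1)*.1)
        return o
    s=least_squares(res,x0 if z is not None else [*x0,58]);return s.x,np.array(s.fun)
E
python3 - <<'E'
from h import *
T=cv2.imread("pics/top0.png");S=cv2.imread("pics/side0.png")
for n,I in(("T",T),("S",S)):
    for m,s,c in blobs(I):print(n,s,c,mom(m,True))
t=T[180:312,340:465];cv2.imwrite("pics/r0.png",cv2.resize(t,None,fx=4.5,fy=4.5,interpolation=cv2.INTER_CUBIC))
E
```

```text
T [262 219  15  19 262] [268.855 228.202] (268.85496183206106, 228.20229007633588, np.float64(-1.4577030880628579), 262.0)
T [431 230  17  21 303] [439.201 239.508] (439.2013201320132, 239.5082508250825, np.float64(-1.514736701620668), 303.0)
T [262 298  23  23 274] [272.898 308.931] (272.8978102189781, 308.93065693430657, np.float64(0.8758714717246677), 274.0)
S [531 190  17  13 143] [539.49  196.678] (539.4895104895105, 196.67832167832168, np.float64(0.19087253668532364), 143.0)
S [458 250  29  21 458] [472.493 260.046] (472.49344978165936, 260.0458515283843, np.float64(0.27223662078839067), 458.0)
S [369 359  39  29 689] [389.816 373.048] (389.8156748911466, 373.0478955007257, np.float64(-0.13203525099604893), 689.0)
```

View pics/r0.png

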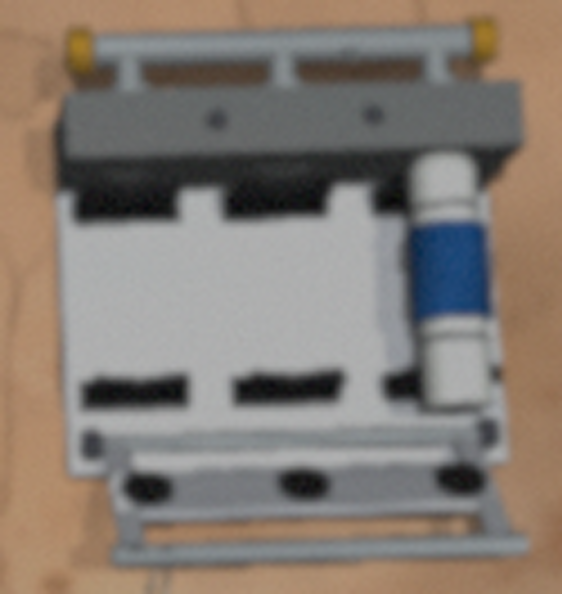

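```bash
python3 - <<'E'
from h import *
T=cv2.imread("pics/top0.png");S=cv2.imread("pics/side0.png")
bt=blobs(T);bs=blobs(S)
zz=lambda u:np.array([(u[0]+.5)/4.5-.5+340,(u[1]+.5)/4.5-.5+180])
g=lambda q:np.array(q,float)
Z=[zz(q) for q in[(64,160),(522,147),(66,96),(520,82),(68,474),(508,462),(112,553),(528,544)]]
# carts
for i in(0,2):
    x0=atz("top",bt[i][2],17)
    yaw=0.0 if i==0 else -2.4
    side=[b for b in blobs(S)]
    print(i,"top",fit({"top":bt[i][0]},17,[x0[0],x0[1],yaw])[0])
print("side blob positions",[b[2] for b in bs])
x0=atz("top",bt[1][2],57);c,_=fit({"top":bt[1][0]},57,[x0[0],x0[1],0]);print("c top",c)
c2,_=fit({"top":bt[1][0],"side":bs[2][0]},57,c);print("c both",c2)
def res(v):
    x,y,a,th=v
    P=np.array([[60,102,84],[60,-102,84],[90,102,84],[90,-102,84],[-85,102,12],[-85,-102,12],[-60-82*np.sin(th),90,18+82*np.cos(th)],[-60-82*np.sin(th),-90,18+82*np.cos(th)]])
    return (proj("top",P@R.from_euler("z",a).as_matrix().T+[x,y,0])-Z).ravel()
s=least_squares(res,[430,-50,0,.75]);print(s.x,s.fun.reshape(-1,2))
x,y,a,th=s.x
hm=lambda p:R.from_euler("z",a).apply(p)+[x,y,0]
print("home r",hm([7.5,-70,57]),"m",hm([7.5,0,58]),"l",hm([7.5,70,58]),"bar",hm([-60-82*np.sin(th),0,18+82*np.cos(th)]))
for n,z in(("red_cup",60),("tape",48),("dropper",60)):
    b=r.recognise(n,"top")[0]["box"];print(n,atz("top",[b[0]+b[2]/2,b[1]+b[3]/2],z))
# white cart blobs ends, from side via recognise
for d in r.recognise("cart_a","side"):print(d)
E
```

```text
0 top [590.777 256.498  -0.02 ]
2 top [421.67  246.937  -2.4  ]
side blob positions [array([539.49 , 196.678]), array([472.493, 260.046]), array([389.816, 373.048])]
c top [555.743 -91.326   0.   ]
c both [555.33  -91.326   0.   ]
[547.66  -21.769   0.023   0.793] [[ 0.381 -2.127]
 [ 0.641 -2.192]
 [-0.719 -2.444]
 [-0.082 -2.241]
 [ 0.166  4.747]
 [ 0.828  4.409]
 [-0.418  0.356]
 [-0.73  -0.481]]
home r [556.757 -91.58   57.   ] m [555.158 -21.598  58.   ] l [553.559  48.384  58.   ] bar [429.269 -24.474  75.54 ]
red_cup [464.574 415.771  60.   ]
tape [586.258 428.372  48.   ]
dropper [726.159 205.34   60.   ]
{'box': [341.2, 353.6, 89.7, 53.1], 'conf': 0.81}
{'box': [209.1, 231.5, 52.8, 52.3], 'conf': 0.77}
{'box': [287.3, 215.9, 62.3, 29.4], 'conf': 0.57}
```

```bash
sed -i 's/least_squares(res,x0 if z is not None else \[\*x0,58\])/least_squares(res,x0 if z is not None else [*x0,58],diff_step=1e-3,x_scale=[1,1,.02]+([] if z is not None else [1]))/; s/\.astype(np.float32)/.astype(np.float32)/' h.py
python3 - <<'E'
from h import *
T=cv2.imread("pics/top0.png");S=cv2.imread("pics/side0.png")
bt=blobs(T)
h=cv2.cvtColor(S,cv2.COLOR_BGR2HSV)
m=cv2.inRange(h,(105,110,30),(128,255,255));n,l,s,ce=cv2.connectedComponentsWithStats(m)
sb=[(l==i).astype(np.uint8) for i in range(1,n) if s[i][4]>60]; sc=[ce[i] for i in range(1,n) if s[i][4]>60];print(np.array(sc))
near=lambda p:sb[int(np.argmin([np.hypot(*(q-p)) for q in sc]))]
zz=lambda u:np.array([(u[0]+.5)/4.5-.5+340,(u[1]+.5)/4.5-.5+180])
for i,yaw,sp in((0,0.02,(318,231)),(2,-2.4,(234,256)),(1,0.02,(390,373))):
    z=57 if i==1 else 17
    x0=atz("top",bt[i][2],z)
    f,_=fit({"top":bt[i][0]},z,[x0[0],x0[1],yaw]);print(i,f,"side",fit({"side":near(sp)},z,f)[0],"both",fit({"top":bt[i][0],"side":near(sp)},z,f)[0])
Z=np.array([zz(q) for q in[(64,160),(522,147),(66,96),(520,82),(68,474),(508,462),(112,553),(528,544)]])
def res(v):
    x,y,a,th,bx=v
    P=np.array([[60,102,84],[60,-102,84],[90,102,84],[90,-102,84],[bx,102,12],[bx,-102,12],[-60-82*np.sin(th),90,18+82*np.cos(th)],[-60-82*np.sin(th),-90,18+82*np.cos(th)]])
    return (proj("top",P@R.from_euler("z",a).as_matrix().T+[x,y,0])-Z).ravel()
s=least_squares(res,[540,-20,0,.75,-85]);print(s.x,s.fun.reshape(-1,2))
x,y,a,th,_=s.x
hm=lambda p:R.from_euler("z",a).apply(p)+[x,y,0]
print("home r",hm([7.5,-70,57]),"m",hm([7.5,0,58]),"l",hm([7.5,70,58]),"bar",hm([-60-82*np.sin(th),0,18+82*np.cos(th)]))
for nme,Pz in(("hdrFL",[60,102,84]),("hdrFR",[60,-102,84]),("barL",[-60-82*np.sin(th),90,18+82*np.cos(th)])):print(nme,"side px",proj("side",hm(Pz)), "crop",(proj("side",hm(Pz))-[190,140])*1.9)
E
```

```text
[[273.636  47.081]
 [538.793 198.59 ]
 [321.346 224.887]
 [230.926 249.939]
 [472.517 260.109]
 [389.604 373.689]]
0 [590.42  256.493  -0.428] side [591.396 268.358  -0.316] both [590.503 260.818  -0.377]
2 [421.534 246.773  -2.42 ] side [419.175 262.491  -3.224] both [420.177 252.908  -3.289]
1 [555.555 -91.357   0.673] side [554.789 -88.926  -0.506] both [555.005 -89.62   -0.507]
[542.989 -21.69    0.022   0.722 -70.781] [[ 0.402  0.131]
 [ 0.744  0.098]
 [-0.693 -0.209]
 [ 0.026  0.026]
 [-0.141  0.131]
 [ 0.372 -0.154]
 [-0.351  0.38 ]
 [-0.333 -0.43 ]]
home r [552.058 -91.504  57.   ] m [550.487 -21.522  58.   ] l [548.917  48.46   58.   ] bar [428.818 -24.253  79.534]
hdrFL side px [[368.804 264.526]] crop [[339.728 236.6  ]]
hdrFR side px [[438.336 370.087]] crop [[471.838 437.165]]
barL side px [[262.118 305.11 ]] crop [[137.024 313.71 ]]
```

```bash
python3 - <<'E'
from h import *
T=cv2.imread("pics/top0.png");h=cv2.cvtColor(T,cv2.COLOR_BGR2HSV)
m=(((h[...,1]<60)&(h[...,2]>110))|cv2.inRange(h,(100,80,30),(130,255,255)).astype(bool)).astype(np.uint8)
m=cv2.morphologyEx(m,cv2.MORPH_CLOSE,np.ones((3,3)))
n,l,s,ce=cv2.connectedComponentsWithStats(m)
for i in range(1,n):
    if 350<s[i][4]<1500 and 240<ce[i][0]<300 and 190<ce[i][1]<345:
        u,v,a,A=mom((l==i).astype(np.uint8),True)
        c=atz("top",(u,v),20);d=atz("top",(u+20*np.cos(a),v+20*np.sin(a)),20)-c
        print(s[i],"centre",c,"yaw",np.arctan2(d[1],d[0]),cv2.minAreaRect(np.argwhere(l==i)[:,::-1].astype(np.float32)))
E
```

```text
[261 201  16  58 795] centre [586.49  256.586  20.   ] yaw 0.002460262493233609 ((268.5, 229.5), (57.0, 15.0), 90.0)
[249 284  48  50 894] centre [421.326 247.835  20.   ] yaw -2.376466174824175 ((272.8193359375, 309.62933349609375), (60.23061752319336, 16.212312698364258), 46.27302551269531)
```

Call:
servo_tool(
  deltas=[
    {"x":40,"y":-34,"rz":0.1},
    {"x":80,"y":-68,"rz":0.2},
    {"x":120,"y":-102,"rz":0.3},
    {"x":160,"y":-136,"rz":0.3},
    {"x":200,"y":-170,"rz":0.3},
    {"x":240,"y":-204,"rz":0.3},
    {"x":280,"y":-238,"rz":0.3},
    {"x":320,"y":-272,"rz":0.3},
    {"x":360,"y":-306,"rz":0.3},
    {"x":394,"y":-337,"rz":0.3},
  ],
)

```text
invalid input
```

Call:
servo_tool(
  deltas=[
    {"x":40,"y":-34,"z":0,"rx":0,"ry":0,"rz":0.1,"gripper":1},
    {"x":80,"y":-68,"z":0,"rx":0,"ry":0,"rz":0.2,"gripper":1},
    {"x":120,"y":-102,"z":0,"rx":0,"ry":0,"rz":0.3,"gripper":1},
    {"x":160,"y":-136,"z":0,"rx":0,"ry":0,"rz":0.32,"gripper":1},
    {"x":200,"y":-170,"z":0,"rx":0,"ry":0,"rz":0.32,"gripper":1},
    {"x":240,"y":-204,"z":0,"rx":0,"ry":0,"rz":0.32,"gripper":1},
    {"x":280,"y":-238,"z":0,"rx":0,"ry":0,"rz":0.32,"gripper":1},
    {"x":320,"y":-272,"z":0,"rx":0,"ry":0,"rz":0.32,"gripper":1},
    {"x":360,"y":-306,"z":0,"rx":0,"ry":0,"rz":0.32,"gripper":1},
    {"x":393,"y":-337,"z":0,"rx":0,"ry":0,"rz":0.32,"gripper":1},
  ],
  newtons=60,
)

```text
clock: 1.9
eef_pos: [577.3, 266.9, 231.5]
tcp_rot: [3.141, 0.0, -3.14]
contact_force: [1.0, 1.0, 0.0]
opening: 0.996
grasp_force: 0.0
```

Call:
servo_tool(
  deltas=[
    {"x":0,"y":0,"z":-45,"rx":0,"ry":0,"rz":0,"gripper":1},
    {"x":0,"y":0,"z":-90,"rx":0,"ry":0,"rz":0,"gripper":1},
    {"x":0,"y":0,"z":-135,"rx":0,"ry":0,"rz":0,"gripper":1},
    {"x":0,"y":0,"z":-175,"rx":0,"ry":0,"rz":0,"gripper":1},
    {"x":0,"y":0,"z":-205,"rx":0,"ry":0,"rz":0,"gripper":1},
    {"x":0,"y":0,"z":-220,"rx":0,"ry":0,"rz":0,"gripper":1},
    {"x":0,"y":0,"z":-227,"rx":0,"ry":0,"rz":0,"gripper":1},
    {"x":0,"y":0,"z":-229,"rx":0,"ry":0,"rz":0,"gripper":1},
    {"x":0,"y":0,"z":-229,"rx":0,"ry":0,"rz":0,"gripper":1},
  ],
  newtons=60,
)

```text
clock: 2.8
eef_pos: [576.7, 268.9, 3.5]
tcp_rot: [3.141, 0.002, -3.14]
contact_force: [0.6, -0.8, -0.1]
opening: 0.998
grasp_force: 0.0
```

Call:
servo_tool(
  deltas=[
    {"z":0,"gripper":-1},
    {"z":0,"gripper":-1},
    {"z":0,"gripper":-1},
    {"z":0,"gripper":-1},
    {"z":0,"gripper":-1},
    {"z":0,"gripper":-1},
  ],
  newtons=60,
)

```text
invalid input
```

Call:
servo_tool(
  deltas=[
    {"x":6,"y":-6,"z":0,"rx":0,"ry":0,"rz":0,"gripper":1},
    {"x":12,"y":-12,"z":-1,"rx":0,"ry":0,"rz":0,"gripper":1},
    {"x":12,"y":-12,"z":-1,"rx":0,"ry":0,"rz":0,"gripper":1},
    {"x":12,"y":-12,"z":-1,"rx":0,"ry":0,"rz":0,"gripper":-1},
    {"x":12,"y":-12,"z":-1,"rx":0,"ry":0,"rz":0,"gripper":-1},
    {"x":12,"y":-12,"z":-1,"rx":0,"ry":0,"rz":0,"gripper":-1},
    {"x":12,"y":-12,"z":-1,"rx":0,"ry":0,"rz":0,"gripper":-1},
    {"x":12,"y":-12,"z":-1,"rx":0,"ry":0,"rz":0,"gripper":-1},
    {"x":12,"y":-12,"z":-1,"rx":0,"ry":0,"rz":0,"gripper":-1},
  ],
  newtons=60,
)

```text
clock: 3.7
eef_pos: [587.8, 256.6, 1.5]
tcp_rot: [3.141, 0.0, -3.14]
contact_force: [-0.9, 1.2, 3.4]
opening: 0.38
grasp_force: 59.9
```

Call:
servo_tool(
  deltas=[
    {"x":0,"y":0,"z":30,"rx":0,"ry":0,"rz":0,"gripper":-1},
    {"x":0,"y":0,"z":70,"rx":0,"ry":0,"rz":0,"gripper":-1},
    {"x":-5,"y":-10,"z":110,"rx":0,"ry":0,"rz":0.022,"gripper":-1},
    {"x":-12,"y":-45,"z":120,"rx":0,"ry":0,"rz":0.022,"gripper":-1},
    {"x":-20,"y":-80,"z":120,"rx":0,"ry":0,"rz":0.022,"gripper":-1},
    {"x":-30,"y":-115,"z":120,"rx":0,"ry":0,"rz":0.022,"gripper":-1},
    {"x":-40,"y":-150,"z":120,"rx":0,"ry":0,"rz":0.022,"gripper":-1},
    {"x":-52,"y":-185,"z":120,"rx":0,"ry":0,"rz":0.022,"gripper":-1},
    {"x":-52,"y":-208,"z":120,"rx":0,"ry":0,"rz":0.022,"gripper":-1},
    {"x":-52,"y":-208,"z":120,"rx":0,"ry":0,"rz":0.022,"gripper":-1},
  ],
  newtons=60,
)

```text
clock: 4.7
eef_pos: [535.0, 46.0, 121.1]
tcp_rot: [-3.141, -0.001, -3.121]
contact_force: [0.5, 0.5, -0.6]
opening: 0.384
grasp_force: 60.0
```

```bash
python3 - <<'E'
from h import *
s=r.sense();print(s["eef_pos"],s["tcp_rot"])
I=r.grab_frame("side");cv2.imwrite("pics/side1.png",cv2.resize(I[150:450,220:520],None,fx=1.9,fy=1.9,interpolation=cv2.INTER_CUBIC))
x,y,z=s["eef_pos"]
# predicted blue region of held sleeve
h=cv2.cvtColor(I,cv2.COLOR_BGR2HSV);m=cv2.inRange(h,(105,110,30),(128,255,255));n,l,st,ce=cv2.connectedComponentsWithStats(m)
print([(st[i].tolist(),ce[i]) for i in range(1,n) if st[i][4]>60]);print(proj("side",[x,y,z+15]),proj("side",[x+60,y+1.3,z+15]),proj("side",[x-60,y-1.3,z+15]))
E
```

```text
[535.029  46.028 121.101] [-3.141 -0.001 -3.121]
[([531, 190, 17, 19, 218], array([538.83, 198.56])), ([221, 242, 22, 17, 150], array([230.907, 250.013])), ([458, 250, 29, 22, 473], array([472.518, 260.091])), ([368, 359, 40, 32, 782], array([389.528, 373.999]))]
[[337.877 266.974]] [[376.867 255.511]] [[297.085 278.966]]
```

View pics/side1.png

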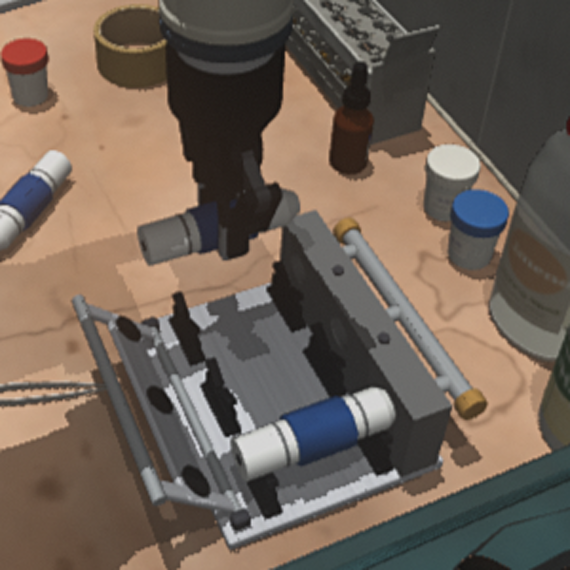

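Call:
servo_tool(
  deltas=[
    {"x":0,"y":2,"z":-20,"rx":0,"ry":0,"rz":0,"gripper":-1},
    {"x":0,"y":2,"z":-40,"rx":0,"ry":0,"rz":0,"gripper":-1},
    {"x":0,"y":2,"z":-55,"rx":0,"ry":0,"rz":0,"gripper":-1},
    {"x":0,"y":2,"z":-65,"rx":0,"ry":0,"rz":0,"gripper":-1},
    {"x":0,"y":2,"z":-65,"rx":0,"ry":0,"rz":0,"gripper":-1},
    {"x":0,"y":2,"z":-65,"rx":0,"ry":0,"rz":0,"gripper":-1},
  ],
  newtons=60,
)

```text
clock: 5.35
eef_pos: [536.0, 50.9, 56.4]
tcp_rot: [3.142, 0.0, -3.118]
contact_force: [-0.7, 0.5, -0.8]
opening: 0.385
grasp_force: 60.0
```

Call:
servo_tool(
  deltas=[
    {"x":0,"y":-2.4,"z":-5,"rx":0,"ry":0,"rz":0,"gripper":-1},
    {"x":0,"y":-2.4,"z":-10,"rx":0,"ry":0,"rz":0,"gripper":-1},
    {"x":0,"y":-2.4,"z":-13.5,"rx":0,"ry":0,"rz":0,"gripper":-1},
    {"x":0,"y":-2.4,"z":-13.5,"rx":0,"ry":0,"rz":0,"gripper":-1},
    {"x":0,"y":-2.4,"z":-13.5,"rx":0,"ry":0,"rz":0,"gripper":-1},
  ],
  newtons=60,
)

```text
clock: 5.85
eef_pos: [535.7, 48.0, 42.7]
tcp_rot: [3.142, -0.0, -3.119]
contact_force: [-0.1, 0.4, -1.2]
opening: 0.384
grasp_force: 60.0
```

Call:
servo_tool(
  deltas=[
    {"x":2,"y":0,"z":0,"rx":0,"ry":0,"rz":0,"gripper":-1},
    {"x":4,"y":0.1,"z":0,"rx":0,"ry":0,"rz":0,"gripper":-1},
    {"x":6,"y":0.1,"z":0,"rx":0,"ry":0,"rz":0,"gripper":-1},
    {"x":8,"y":0.2,"z":0,"rx":0,"ry":0,"rz":0,"gripper":-1},
    {"x":10,"y":0.2,"z":0,"rx":0,"ry":0,"rz":0,"gripper":-1},
    {"x":10,"y":0.2,"z":0,"rx":0,"ry":0,"rz":0,"gripper":-1},
  ],
  newtons=60,
)

```text
clock: 6.45
eef_pos: [546.2, 48.3, 42.8]
tcp_rot: [3.142, 0.0, -3.118]
contact_force: [-0.9, 0.9, -1.4]
opening: 0.387
grasp_force: 60.0
```

Call:
servo_tool(
  deltas=[
    {"x":1.5,"y":0,"z":0,"rx":0,"ry":0,"rz":0,"gripper":-1},
    {"x":3,"y":0,"z":0,"rx":0,"ry":0,"rz":0,"gripper":-1},
    {"x":4,"y":0.1,"z":0,"rx":0,"ry":0,"rz":0,"gripper":-1},
    {"x":4,"y":0.1,"z":0,"rx":0,"ry":0,"rz":0,"gripper":-1},
  ],
  newtons=60,
)

```text
clock: 6.85
eef_pos: [549.8, 48.3, 42.8]
tcp_rot: [-3.142, -0.0, -3.118]
contact_force: [-0.3, -0.6, -1.2]
opening: 0.385
grasp_force: 60.0
```

Call:
servo_tool(
  deltas=[
    {"x":1,"y":0,"z":0,"rx":0,"ry":0,"rz":0,"gripper":-1},
    {"x":2,"y":0,"z":0,"rx":0,"ry":0,"rz":0,"gripper":-1},
    {"x":3,"y":0.1,"z":0,"rx":0,"ry":0,"rz":0,"gripper":-1},
    {"x":3,"y":0.1,"z":0,"rx":0,"ry":0,"rz":0,"gripper":-1},
  ],
  newtons=60,
)

```text
clock: 7.25
eef_pos: [551.3, 48.1, 42.4]
tcp_rot: [-3.141, -0.003, -3.118]
contact_force: [-4.4, -1.9, 0.2]
opening: 0.385
grasp_force: 60.2
```

Call:
servo_tool(
  deltas=[
    {"x":1,"y":0,"z":0,"rx":0,"ry":0,"rz":0,"gripper":-1},
    {"x":2,"y":0,"z":0,"rx":0,"ry":0,"rz":0,"gripper":-1},
    {"x":2,"y":0,"z":0,"rx":0,"ry":0,"rz":0,"gripper":-1},
  ],
  newtons=60,
)

```text
clock: 7.55
eef_pos: [551.6, 48.0, 42.1]
tcp_rot: [-3.141, -0.006, -3.118]
contact_force: [-10.5, -2.7, 4.0]
opening: 0.382
grasp_force: 60.7
```

```bash
python3 - <<'E'
from h import *
I=r.grab_frame("top");J=r.grab_frame("side")
a=cv2.resize(I[200:290,345:465],None,fx=5,fy=5,interpolation=cv2.INTER_CUBIC);cv2.imwrite("pics/top2.png",a)
b=cv2.resize(J[240:400,290:450],None,fx=3.7,fy=3.7,interpolation=cv2.INTER_CUBIC);cv2.imwrite("pics/side2.png",b)
E
```

```text
(no output)
```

View pics/side2.png

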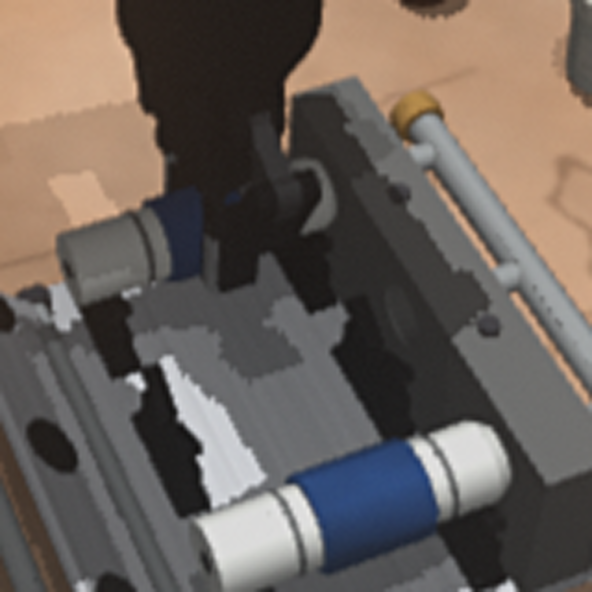

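```bash
python3 - <<'E'
from h import *
f=lambda u:(290+(u[0]+.5)/3.7-.5,240+(u[1]+.5)/3.7-.5)
for za,(c,a) in((57,((193,522),(58,240))),(57,((213,592),(74,303))),(57,((280,487),(142,210)))):
    d=atz("side",f(a),58)-atz("side",f(c),57);print(R.from_euler("z",-.022).apply(d))
rp=R.from_euler("z",.022)
for n,p in(("A rear home",[-52.5,70,58]),("C rear",[-52.5,-70,57])):
    for x0 in(543,547):print(n,x0,(proj("side",rp.apply(p)+[x0,-21.7,0])-[290,240])*3.7)
E
```

```text
[  0.98 139.2    1.  ]
[  0.113 134.577   1.   ]
[  3.711 139.783   1.   ]
A rear home 543 [[ 66.181 266.956]]
A rear home 547 [[ 75.713 264.142]]
C rear 543 [[208.211 558.423]]
C rear 547 [[218.87  554.764]]
```

View pics/top2.png

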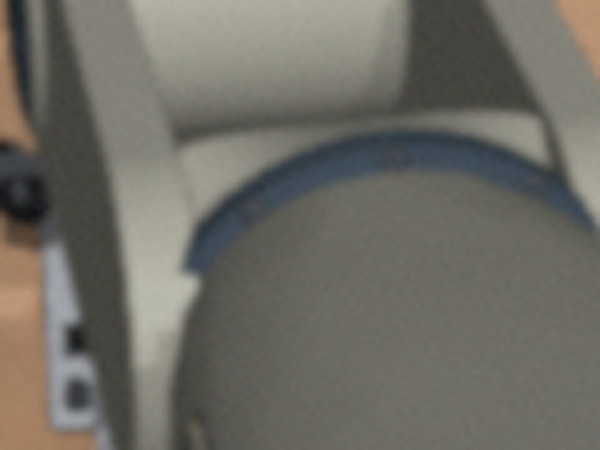

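Call:
servo_tool(
  deltas=[
    {"x":-1.5,"y":0,"z":-0.5,"rx":0,"ry":0,"rz":0,"gripper":-1},
    {"x":-1.5,"y":0,"z":-0.5,"rx":0,"ry":0,"rz":0,"gripper":0.15},
    {"x":-1.5,"y":0,"z":-0.5,"rx":0,"ry":0,"rz":0,"gripper":0.15},
    {"x":-1.5,"y":0,"z":-0.5,"rx":0,"ry":0,"rz":0,"gripper":0.15},
    {"x":-1.5,"y":0,"z":-0.5,"rx":0,"ry":0,"rz":0,"gripper":0.15},
  ],
  newtons=60,
)

```text
clock: 8.15
eef_pos: [553.8, 48.6, 42.4]
tcp_rot: [3.141, 0.001, -3.118]
contact_force: [0.0, -0.2, 0.7]
opening: 0.577
grasp_force: 0.0
```

Call:
servo_tool(
  deltas=[
    {"x":0,"y":0,"z":10,"rx":0,"ry":0,"rz":0,"gripper":0.15},
    {"x":0,"y":0,"z":35,"rx":0,"ry":0,"rz":0,"gripper":0.15},
    {"x":0,"y":0,"z":70,"rx":0,"ry":0,"rz":0,"gripper":0.15},
    {"x":0,"y":5,"z":100,"rx":0,"ry":0,"rz":0,"gripper":0.15},
    {"x":-15,"y":35,"z":110,"rx":0,"ry":0,"rz":-0.1,"gripper":0.5},
    {"x":-35,"y":65,"z":110,"rx":0,"ry":0,"rz":-0.22,"gripper":1},
    {"x":-55,"y":95,"z":110,"rx":0,"ry":0,"rz":-0.35,"gripper":1},
    {"x":-75,"y":125,"z":110,"rx":0,"ry":0,"rz":-0.5,"gripper":1},
    {"x":-95,"y":155,"z":110,"rx":0,"ry":0,"rz":-0.64,"gripper":1},
    {"x":-105,"y":170,"z":110,"rx":0,"ry":0,"rz":-0.78,"gripper":1},
  ],
  newtons=60,
)

```text
clock: 9.15
eef_pos: [446.9, 220.3, 153.1]
tcp_rot: [3.141, -0.0, 2.38]
contact_force: [0.0, -0.1, -1.0]
opening: 1.0
grasp_force: 0.0
```

```bash
python3 - <<'E'
from h import *
s=r.sense();print(s["eef_pos"],s["tcp_rot"],s["qpos"])
I=r.grab_frame("top");J=r.grab_frame("side")
a=cv2.resize(I[180:312,340:465],None,fx=2.8,fy=2.8,interpolation=cv2.INTER_CUBIC)
b=cv2.resize(J[240:440,250:450],None,fx=2,fy=2,interpolation=cv2.INTER_CUBIC)
w=np.zeros((400,350+400,3),np.uint8);w[:370,:350]=a[:370,:350];w[:,350:]=b;cv2.imwrite("pics/both3.png",w)
E
```

```text
[446.86  220.273 153.103] [ 3.141 -0.     2.38 ] [ 0.455  0.253  1.975  0.001  0.913 -0.355]
```

View pics/both3.png

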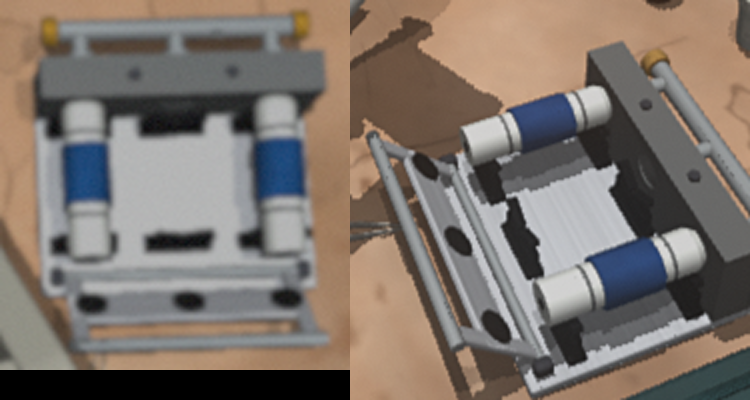

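Call:
servo_tool(
  deltas=[
    {"x":-5,"y":6,"z":0,"rx":0,"ry":0,"rz":-0.149,"gripper":1},
    {"x":-10,"y":12,"z":0,"rx":0,"ry":0,"rz":-0.298,"gripper":1},
    {"x":-15,"y":18,"z":0,"rx":0,"ry":0,"rz":-0.447,"gripper":1},
    {"x":-20,"y":24,"z":0,"rx":0,"ry":0,"rz":-0.596,"gripper":1},
    {"x":-25,"y":28,"z":0,"rx":0,"ry":0,"rz":-0.745,"gripper":1},
    {"x":-27,"y":28.6,"z":0,"rx":0,"ry":0,"rz":-0.894,"gripper":1},
    {"x":-27,"y":28.6,"z":0,"rx":0,"ry":0,"rz":-1.043,"gripper":1},
    {"x":-27,"y":28.6,"z":-20,"rx":0,"ry":0,"rz":-1.192,"gripper":1},
    {"x":-27,"y":28.6,"z":-40,"rx":0,"ry":0,"rz":-1.341,"gripper":1},
    {"x":-27,"y":28.6,"z":-60,"rx":0,"ry":0,"rz":-1.49,"gripper":1},
  ],
  newtons=60,
)

```text
clock: 10.25
eef_pos: [422.3, 246.5, 92.3]
tcp_rot: [3.141, -0.001, 0.892]
contact_force: [0.2, 0.2, -0.0]
opening: 1.002
grasp_force: 0.0
```

Call:
servo_tool(
  deltas=[
    {"x":0,"y":0,"z":0,"rx":0,"ry":0,"rz":-0.12,"gripper":1},
    {"x":0,"y":0,"z":0,"rx":0,"ry":0,"rz":-0.12,"gripper":1},
    {"x":0,"y":0,"z":0,"rx":0,"ry":0,"rz":-0.12,"gripper":1},
  ],
  newtons=60,
)

```text
clock: 10.55
eef_pos: [422.1, 246.8, 92.8]
tcp_rot: [3.141, -0.001, 0.78]
contact_force: [-0.9, 1.7, -0.6]
opening: 1.003
grasp_force: 0.0
```

```bash
python3 - <<'E'
from h import *
I=r.grab_frame("side");h=cv2.cvtColor(I,cv2.COLOR_BGR2HSV)
m=(((h[...,1]<60)&(h[...,2]>110))|cv2.inRange(h,(100,80,30),(130,255,255)).astype(bool)).astype(np.uint8)
s=r.sense();print(s["eef_pos"],s["tcp_rot"])
T=cv2.imread("pics/side0.png");h0=cv2.cvtColor(T,cv2.COLOR_BGR2HSV)
m0=cv2.inRange(h0,(105,110,30),(128,255,255));n,l,st,ce=cv2.connectedComponentsWithStats(m0)
i=int(np.argmin(np.hypot(*(ce-[230.9,249.9]).T)));print(ce[i],"side sleeve at z20",atz("side",ce[i],20),"z22",atz("side",ce[i],22))
d=r.recognise("cart_b","side");print([(q["conf"],q["box"],atz("side",[q["box"][0]+q["box"][2]/2,q["box"][1]+q["box"][3]/2],17)) for q in d])
E
```

```text
[422.025 246.937  92.88 ] [ 3.141 -0.001  0.779]
[230.926 249.939] side sleeve at z20 [418.922 259.209  20.   ] z22 [418.672 257.041  22.   ]
[(0.81, [210.3, 232.2, 49.0, 52.9], array([420.522, 238.446,  17.   ])), (0.72, [303.2, 280.9, 80.4, 43.1], array([558.521,  78.382,  17.   ])), (0.56, [340.7, 353.5, 89.0, 52.2], array([559.58 , -73.194,  17.   ]))]
```

Call:
servo_tool(
  deltas=[
    {"x":-0.5,"y":0.3,"z":-30,"rx":0,"ry":0,"rz":-0.01,"gripper":1},
    {"x":-0.5,"y":0.3,"z":-60,"rx":0,"ry":0,"rz":-0.01,"gripper":1},
    {"x":-0.5,"y":0.3,"z":-80,"rx":0,"ry":0,"rz":-0.01,"gripper":1},
    {"x":-0.5,"y":0.3,"z":-88,"rx":0,"ry":0,"rz":-0.01,"gripper":1},
    {"x":-0.5,"y":0.3,"z":-91,"rx":0,"ry":0,"rz":-0.01,"gripper":1},
    {"x":-0.5,"y":0.3,"z":-91,"rx":0,"ry":0,"rz":-0.01,"gripper":-1},
    {"x":-0.5,"y":0.3,"z":-91,"rx":0,"ry":0,"rz":-0.01,"gripper":-1},
    {"x":-0.5,"y":0.3,"z":-91,"rx":0,"ry":0,"rz":-0.01,"gripper":-1},
    {"x":-0.5,"y":0.3,"z":-91,"rx":0,"ry":0,"rz":-0.01,"gripper":-1},
    {"x":-0.5,"y":0.3,"z":-91,"rx":0,"ry":0,"rz":-0.01,"gripper":-1},
  ],
  newtons=60,
)

```text
clock: 11.65
eef_pos: [421.3, 247.6, 2.3]
tcp_rot: [3.141, -0.001, 0.765]
contact_force: [-0.9, -1.6, 8.5]
opening: 0.38
grasp_force: 59.3
```

Call:
servo_tool(
  deltas=[
    {"x":0,"y":0,"z":0,"rx":0,"ry":0,"rz":0,"gripper":-1},
    {"x":0,"y":0,"z":30,"rx":0,"ry":0,"rz":0,"gripper":-1},
    {"x":0,"y":0,"z":70,"rx":0,"ry":0,"rz":0,"gripper":-1},
    {"x":0,"y":0,"z":110,"rx":0,"ry":0,"rz":0,"gripper":-1},
    {"x":0,"y":0,"z":130,"rx":0,"ry":0,"rz":0.14,"gripper":-1},
    {"x":0,"y":-10,"z":130,"rx":0,"ry":0,"rz":0.28,"gripper":-1},
    {"x":10,"y":-30,"z":130,"rx":0,"ry":0,"rz":0.42,"gripper":-1},
    {"x":20,"y":-50,"z":130,"rx":0,"ry":0,"rz":0.56,"gripper":-1},
    {"x":30,"y":-70,"z":130,"rx":0,"ry":0,"rz":0.7,"gripper":-1},
    {"x":40,"y":-90,"z":130,"rx":0,"ry":0,"rz":0.84,"gripper":-1},
  ],
  newtons=60,
)

```text
clock: 12.65
eef_pos: [461.0, 156.6, 131.6]
tcp_rot: [3.141, -0.0, 1.611]
contact_force: [0.4, 0.6, -1.4]
opening: 0.385
grasp_force: 60.7
```

Call:
servo_tool(
  deltas=[
    {"x":8,"y":-18,"z":0,"rx":0,"ry":0,"rz":0.145,"gripper":-1},
    {"x":16,"y":-36,"z":0,"rx":0,"ry":0,"rz":0.29,"gripper":-1},
    {"x":24,"y":-54,"z":0,"rx":0,"ry":0,"rz":0.435,"gripper":-1},
    {"x":32,"y":-72,"z":0,"rx":0,"ry":0,"rz":0.58,"gripper":-1},
    {"x":40,"y":-90,"z":0,"rx":0,"ry":0,"rz":0.725,"gripper":-1},
    {"x":48,"y":-108,"z":0,"rx":0,"ry":0,"rz":0.87,"gripper":-1},
    {"x":56,"y":-126,"z":0,"rx":0,"ry":0,"rz":1.015,"gripper":-1},
    {"x":64,"y":-144,"z":0,"rx":0,"ry":0,"rz":1.16,"gripper":-1},
    {"x":71,"y":-162,"z":0,"rx":0,"ry":0,"rz":1.305,"gripper":-1},
    {"x":77,"y":-179,"z":0,"rx":0,"ry":0,"rz":1.45,"gripper":-1},
  ],
  newtons=60,
)

```text
clock: 13.65
eef_pos: [537.9, -22.5, 131.5]
tcp_rot: [-3.142, 0.0, 3.061]
contact_force: [1.0, 0.0, -2.0]
opening: 0.387
grasp_force: 60.7
```

Call:
servo_tool(
  deltas=[
    {"x":0,"y":0,"z":0,"rx":0,"ry":0,"rz":0.105,"gripper":-1},
    {"x":0,"y":0,"z":-20,"rx":0,"ry":0,"rz":0.105,"gripper":-1},
    {"x":0,"y":0,"z":-45,"rx":0,"ry":0,"rz":0.105,"gripper":-1},
    {"x":0,"y":0,"z":-65,"rx":0,"ry":0,"rz":0.105,"gripper":-1},
    {"x":0,"y":0,"z":-65,"rx":0,"ry":0,"rz":0.105,"gripper":-1},
    {"x":0,"y":0,"z":-65,"rx":0,"ry":0,"rz":0.105,"gripper":-1},
  ],
  newtons=60,
)

```text
clock: 14.25
eef_pos: [537.6, -21.6, 66.6]
tcp_rot: [3.142, -0.001, -3.123]
contact_force: [-0.4, 0.5, -1.7]
opening: 0.382
grasp_force: 60.6
```

Call:
servo_tool(
  deltas=[
    {"x":0,"y":0,"z":-10,"rx":0,"ry":0,"rz":0.004,"gripper":-1},
    {"x":0,"y":0,"z":-18,"rx":0,"ry":0,"rz":0.004,"gripper":-1},
    {"x":0,"y":0,"z":-23.2,"rx":0,"ry":0,"rz":0.004,"gripper":-1},
    {"x":0,"y":0,"z":-23.2,"rx":0,"ry":0,"rz":0.004,"gripper":-1},
    {"x":0,"y":0,"z":-23.2,"rx":0,"ry":0,"rz":0.004,"gripper":-1},
    {"x":2,"y":0,"z":-23.2,"rx":0,"ry":0,"rz":0.004,"gripper":-1},
    {"x":4,"y":0,"z":-23.2,"rx":0,"ry":0,"rz":0.004,"gripper":-1},
    {"x":6,"y":0,"z":-23.2,"rx":0,"ry":0,"rz":0.004,"gripper":-1},
    {"x":8,"y":0,"z":-23.2,"rx":0,"ry":0,"rz":0.004,"gripper":-1},
    {"x":8,"y":0,"z":-23.2,"rx":0,"ry":0,"rz":0.004,"gripper":-1},
  ],
  newtons=60,
)

```text
clock: 15.25
eef_pos: [546.2, -21.7, 43.2]
tcp_rot: [-3.142, 0.0, -3.119]
contact_force: [-0.3, -0.6, -1.0]
opening: 0.384
grasp_force: 60.7
```

Call:
servo_tool(
  deltas=[
    {"x":1.5,"y":0,"z":0,"rx":0,"ry":0,"rz":0,"gripper":-1},
    {"x":3,"y":0,"z":0,"rx":0,"ry":0,"rz":0,"gripper":-1},
    {"x":4,"y":0,"z":0,"rx":0,"ry":0,"rz":0,"gripper":-1},
    {"x":4,"y":0,"z":0,"rx":0,"ry":0,"rz":0,"gripper":-1},
  ],
  newtons=60,
)

```text
clock: 15.65
eef_pos: [548.4, -21.8, 42.8]
tcp_rot: [-3.141, -0.003, -3.119]
contact_force: [-5.3, -2.0, 0.6]
opening: 0.387
grasp_force: 61.0
```

Call:
servo_tool(
  deltas=[
    {"x":1.5,"y":0,"z":0,"rx":0,"ry":0,"rz":0,"gripper":-1},
    {"x":3,"y":0,"z":0,"rx":0,"ry":0,"rz":0,"gripper":-1},
    {"x":3,"y":0,"z":0,"rx":0,"ry":0,"rz":0,"gripper":-1},
  ],
  newtons=60,
)

```text
clock: 15.95
eef_pos: [548.8, -21.9, 42.5]
tcp_rot: [-3.142, -0.008, -3.119]
contact_force: [-12.7, -2.7, 8.6]
opening: 0.384
grasp_force: 62.0
```

```bash
python3 - <<'E'
from h import *
J=r.grab_frame("side");b=cv2.resize(J[240:440,250:450],None,fx=3,fy=3,interpolation=cv2.INTER_CUBIC);cv2.imwrite("pics/side4.png",b)
E
```

```text
(no output)
```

View pics/side4.png

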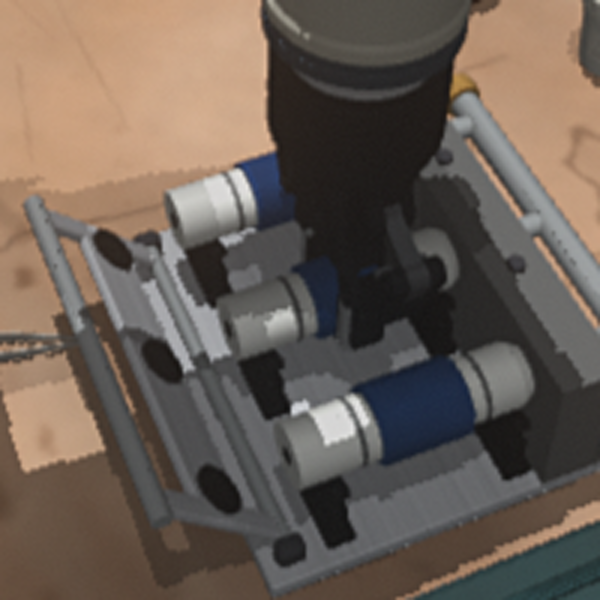

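```bash
python3 - <<'E'
from h import *
f=lambda u:(250+(u[0]+.5)/3-.5,240+(u[1]+.5)/3-.5)
for tr in(((164,200),(218,305),(276,430)),((180,248),(233,357),(292,487)),((230,170),(287,276),(347,396))):
    P=[R.from_euler("z",-.022).apply(atz("side",f(u),57)) for u in tr];print([ (p-P[2])[:2] for p in P])
E
```

```text
[array([  0.175, 140.298]), array([ 1.322, 71.134]), array([0., 0.])]
[array([  1.467, 136.889]), array([ 1.55 , 69.593]), array([0., 0.])]
[array([  1.983, 142.262]), array([ 1.914, 70.469]), array([0., 0.])]
```

Call:
servo_tool(
  deltas=[
    {"x":-3,"y":0,"z":-0.5,"rx":0,"ry":0,"rz":0,"gripper":-1},
    {"x":-3,"y":0,"z":-0.5,"rx":0,"ry":0,"rz":0,"gripper":0.15},
    {"x":-3,"y":0,"z":-0.5,"rx":0,"ry":0,"rz":0,"gripper":0.15},
    {"x":-3,"y":0,"z":-0.5,"rx":0,"ry":0,"rz":0,"gripper":0.15},
    {"x":-3,"y":0,"z":-0.5,"rx":0,"ry":0,"rz":0,"gripper":0.15},
  ],
  newtons=60,
)

```text
clock: 16.5
eef_pos: [550.2, -21.6, 42.7]
tcp_rot: [3.142, 0.001, -3.119]
contact_force: [0.1, 0.1, 0.5]
opening: 0.574
grasp_force: 0.0
```

Call:
servo_tool(
  deltas=[
    {"x":0,"y":0,"z":10,"rx":0,"ry":0,"rz":0,"gripper":0.15},
    {"x":0,"y":0,"z":35,"rx":0,"ry":0,"rz":0,"gripper":0.15},
    {"x":0,"y":0,"z":75,"rx":0,"ry":0,"rz":0,"gripper":0.15},
    {"x":0,"y":0,"z":110,"rx":0,"ry":0,"rz":0,"gripper":0.15},
    {"x":-35,"y":-1,"z":130,"rx":0,"ry":0,"rz":0,"gripper":0.15},
    {"x":-70,"y":-2,"z":130,"rx":0,"ry":0,"rz":0,"gripper":0.15},
    {"x":-105,"y":-3,"z":130,"rx":0,"ry":0,"rz":0,"gripper":0.15},
    {"x":-140,"y":-4,"z":130,"rx":0,"ry":0,"rz":0,"gripper":0.15},
    {"x":-175,"y":-4,"z":130,"rx":0,"ry":0,"rz":0,"gripper":-1},
    {"x":-200,"y":-4,"z":130,"rx":0,"ry":0,"rz":0,"gripper":-1},
  ],
  newtons=60,
)

```text
clock: 17.5
eef_pos: [347.5, -25.6, 172.9]
tcp_rot: [3.142, -0.0, -3.119]
contact_force: [-0.0, 0.5, 0.1]
opening: 0.245
grasp_force: 0.0
```

```bash
python3 - <<'E'
from h import *
s=r.sense();print(s["eef_pos"],s["tcp_rot"],s["clock"])
J=r.grab_frame("side");h=cv2.cvtColor(J,cv2.COLOR_BGR2HSV);m=cv2.inRange(h,(105,110,30),(128,255,255));n,l,st,ce=cv2.connectedComponentsWithStats(m)
for i in range(1,n):
    if st[i][4]>100:print("side",st[i],R.from_euler("z",-.022).apply(atz("side",ce[i],60)-[543.5,-21.7,0]))
I=r.grab_frame("top");b=blobs(I)
for q in b:print("top",q[1],R.from_euler("z",-.022).apply(atz("top",q[2],65)-[543.5,-21.7,0]))
E
```

```text
[347.502 -25.579 172.887] [ 3.142 -0.    -3.119] 17.5
side [531 190  17  19 220] [431.773 158.834  60.   ]
side [458 250  29  23 473] [229.185  68.871  60.   ]
side [330 288  33  19 394] [11.289 73.825 60.   ]
side [348 321  36  27 616] [ 9.414  0.643 60.   ]
side [368 359  40  32 772] [  8.755 -70.177  60.   ]
top [398 231  15  20 285] [ 9.6    0.961 65.   ]
top [431 230  17  21 300] [  9.211 -68.218  65.   ]
top [363 232  16  20 278] [ 9.992 70.518 65.   ]
```

Call:
servo_tool(
  deltas=[
    {"x":8,"y":0,"z":0,"rx":0,"ry":0,"rz":-0.145,"gripper":-0.3},
    {"x":16,"y":0,"z":0,"rx":0,"ry":0,"rz":-0.29,"gripper":-0.3},
    {"x":24,"y":0,"z":0,"rx":0,"ry":0,"rz":-0.435,"gripper":-0.3},
    {"x":32,"y":0,"z":0,"rx":0,"ry":0,"rz":-0.58,"gripper":-0.3},
    {"x":40,"y":0,"z":0,"rx":0,"ry":0,"rz":-0.725,"gripper":-0.3},
    {"x":48,"y":0,"z":0,"rx":0,"ry":0,"rz":-0.87,"gripper":-0.3},
    {"x":56,"y":0,"z":0,"rx":0,"ry":0,"rz":-1.015,"gripper":-0.3},
    {"x":64,"y":1,"z":-10,"rx":0,"ry":0,"rz":-1.16,"gripper":-0.3},
    {"x":72,"y":1,"z":-20,"rx":0,"ry":0,"rz":-1.305,"gripper":-0.3},
    {"x":78.6,"y":1,"z":-30,"rx":0,"ry":0,"rz":-1.45,"gripper":-0.3},
  ],
  newtons=25,
)

```text
clock: 18.6
eef_pos: [430.1, -24.6, 142.9]
tcp_rot: [3.14, 0.0, 1.708]
contact_force: [0.0, -0.1, 0.7]
opening: 0.351
grasp_force: 0.0
```

Call:
servo_tool(
  deltas=[
    {"x":0,"y":0,"z":-10,"rx":0,"ry":0,"rz":-0.121,"gripper":-0.3},
    {"x":0,"y":0,"z":-25,"rx":0,"ry":0,"rz":-0.121,"gripper":-0.3},
    {"x":0,"y":0,"z":-35,"rx":0,"ry":0,"rz":-0.121,"gripper":-0.3},
    {"x":0,"y":0,"z":-35,"rx":0,"ry":0,"rz":-0.121,"gripper":-0.3},
    {"x":0,"y":0,"z":-35,"rx":0,"ry":0,"rz":-0.121,"gripper":-0.3},
  ],
  newtons=25,
)

```text
clock: 19.1
eef_pos: [428.7, -24.7, 107.8]
tcp_rot: [-3.142, -0.0, 1.593]
contact_force: [0.3, 0.8, -0.2]
opening: 0.35
grasp_force: 0.0
```

```bash
python3 - <<'E'
from h import *
s=r.sense();print(s["eef_pos"],s["tcp_rot"],s["opening"])
J=r.grab_frame("side");b=cv2.resize(J[230:440,230:440],None,fx=2.8,fy=2.8,interpolation=cv2.INTER_CUBIC);cv2.imwrite("pics/side5.png",b)
print((proj("side",s["eef_pos"])-[230,230])*2.8)
E
```

```text
[428.743 -24.657 107.812] [-3.142 -0.     1.593] 0.3501254093242684
[[142.288 309.955]]
```

View pics/side5.png

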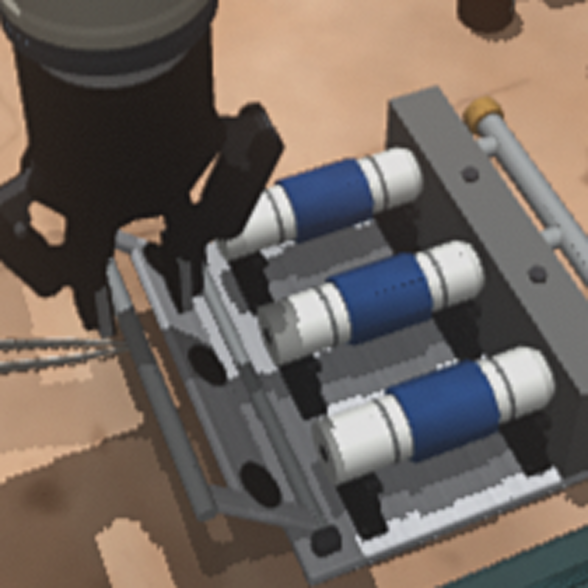

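Call:
servo_tool(
  deltas=[
    {"x":0,"y":0,"z":-15,"rx":0,"ry":0,"rz":0,"gripper":-0.3},
    {"x":0,"y":0,"z":-30,"rx":0,"ry":0,"rz":0,"gripper":-0.3},
    {"x":0,"y":0,"z":-40,"rx":0,"ry":0,"rz":0,"gripper":-0.3},
    {"x":0,"y":0,"z":-40,"rx":0,"ry":0,"rz":0,"gripper":-0.3},
    {"x":0,"y":0,"z":-40,"rx":0,"ry":0,"rz":0,"gripper":-1},
    {"x":0,"y":0,"z":-40,"rx":0,"ry":0,"rz":0,"gripper":-1},
    {"x":0,"y":0,"z":-40,"rx":0,"ry":0,"rz":0,"gripper":-1},
    {"x":0,"y":0,"z":-40,"rx":0,"ry":0,"rz":0,"gripper":-1},
  ],
  newtons=25,
)

```text
clock: 19.95
eef_pos: [427.9, -24.7, 68.0]
tcp_rot: [-3.141, -0.0, 1.593]
contact_force: [-5.0, 0.0, 6.6]
opening: 0.101
grasp_force: 26.1
```

Call:
servo_tool(
  deltas=[
    {"x":6.1,"y":0.1,"z":5.2,"rx":0,"ry":0,"rz":0,"gripper":-1},
    {"x":12.8,"y":0.3,"z":9.8,"rx":0,"ry":0,"rz":0,"gripper":-1},
    {"x":20,"y":0.4,"z":13.7,"rx":0,"ry":0,"rz":0,"gripper":-1},
    {"x":27.6,"y":0.6,"z":16.9,"rx":0,"ry":0,"rz":0,"gripper":-1},
    {"x":35.4,"y":0.8,"z":19.3,"rx":0,"ry":0,"rz":0,"gripper":-1},
    {"x":43.4,"y":0.9,"z":21,"rx":0,"ry":0,"rz":0,"gripper":-1},
    {"x":48,"y":1,"z":21.6,"rx":0,"ry":0,"rz":0,"gripper":-1},
    {"x":48,"y":1,"z":21.6,"rx":0,"ry":0,"rz":0,"gripper":-1},
    {"x":48,"y":1,"z":21.6,"rx":0,"ry":0,"rz":0,"gripper":-1},
  ],
  newtons=25,
)

```text
clock: 20.85
eef_pos: [477.8, -23.6, 89.7]
tcp_rot: [3.139, 0.0, 1.593]
contact_force: [1.5, 1.4, 2.6]
opening: 0.104
grasp_force: 25.7
```

Call:
servo_tool(
  deltas=[
    {"x":1.5,"y":0,"z":0.1,"rx":0,"ry":0,"rz":0,"gripper":-1},
    {"x":3,"y":0,"z":0.2,"rx":0,"ry":0,"rz":0,"gripper":-1},
    {"x":4.5,"y":0.1,"z":0.2,"rx":0,"ry":0,"rz":0,"gripper":-1},
    {"x":5,"y":0.1,"z":0.2,"rx":0,"ry":0,"rz":0,"gripper":-1},
    {"x":5,"y":0.1,"z":0.2,"rx":0,"ry":0,"rz":0,"gripper":-1},
  ],
  newtons=25,
)

```text
clock: 21.35
eef_pos: [481.2, -23.5, 89.6]
tcp_rot: [-3.141, -0.0, 1.593]
contact_force: [-2.9, 1.5, 7.2]
opening: 0.102
grasp_force: 26.1
```

Call:
servo_tool(
  deltas=[
    {"x":1,"y":0,"z":0,"rx":0,"ry":0,"rz":0,"gripper":-1},
    {"x":2,"y":0,"z":0,"rx":0,"ry":0,"rz":0,"gripper":-1},
    {"x":2,"y":0,"z":0,"rx":0,"ry":0,"rz":0,"gripper":-1},
  ],
  newtons=25,
)

```text
clock: 21.65
eef_pos: [483.1, -23.5, 89.5]
tcp_rot: [-3.141, -0.0, 1.593]
contact_force: [-2.9, 1.7, 5.9]
opening: 0.1
grasp_force: 26.1
```

Force still just the hinge friction; keep on to a stop.

Call:
servo_tool(
  deltas=[
    {"x":1,"y":0,"z":-0.2,"rx":0,"ry":0,"rz":0,"gripper":-1},
    {"x":2,"y":0,"z":-0.2,"rx":0,"ry":0,"rz":0,"gripper":-1},
    {"x":2,"y":0,"z":-0.2,"rx":0,"ry":0,"rz":0,"gripper":-1},
  ],
  newtons=25,
)

```text
clock: 21.95
eef_pos: [483.2, -23.5, 89.4]
tcp_rot: [-3.137, -0.0, 1.593]
contact_force: [-11.0, 1.0, 16.5]
opening: 0.104
grasp_force: 27.1
```

Call:
servo_tool(
  deltas=[
    {"x":1,"y":0,"z":0,"rx":0,"ry":0,"rz":0,"gripper":-1},
    {"x":2,"y":0,"z":0,"rx":0,"ry":0,"rz":0,"gripper":-1},
    {"x":2,"y":0,"z":0,"rx":0,"ry":0,"rz":0,"gripper":-1},
  ],
  newtons=25,
)

```text
clock: 22.25
eef_pos: [483.3, -23.5, 89.3]
tcp_rot: [-3.134, -0.0, 1.593]
contact_force: [-17.0, 0.6, 24.2]
opening: 0.104
grasp_force: 27.9
```

Call:
servo_tool(
  deltas=[
    {"x":-2.5,"y":0,"z":0.2,"rx":0,"ry":0,"rz":0,"gripper":-1},
    {"x":-2.5,"y":0,"z":0.2,"rx":0,"ry":0,"rz":0,"gripper":-0.4},
    {"x":-2.5,"y":0,"z":0.2,"rx":0,"ry":0,"rz":0,"gripper":-0.4},
    {"x":-2.5,"y":0,"z":0.2,"rx":0,"ry":0,"rz":0,"gripper":-0.4},
    {"x":-2.5,"y":0,"z":15,"rx":0,"ry":0,"rz":0,"gripper":-0.4},
    {"x":-2.5,"y":0,"z":50,"rx":0,"ry":0,"rz":0,"gripper":-0.4},
    {"x":-20,"y":0,"z":90,"rx":0,"ry":0,"rz":0,"gripper":-0.4},
    {"x":-60,"y":0,"z":110,"rx":0,"ry":0,"rz":0,"gripper":-0.4},
    {"x":-100,"y":0,"z":120,"rx":0,"ry":0,"rz":0,"gripper":-0.4},
    {"x":-130,"y":0,"z":120,"rx":0,"ry":0,"rz":0,"gripper":-0.4},
  ],
  newtons=25,
)

```text
clock: 23.25
eef_pos: [356.3, -23.6, 210.2]
tcp_rot: [3.139, 0.0, 1.593]
contact_force: [-0.1, -0.2, 0.3]
opening: 0.299
grasp_force: 0.0
```

```bash
python3 - <<'E'
from h import *
s=r.sense();print(s["eef_pos"],s["contact_force"],s["clock"])
J=r.grab_frame("side");b=cv2.resize(J[240:440,260:480],None,fx=2.7,fy=2.7,interpolation=cv2.INTER_CUBIC)
rp=R.from_euler("z",.022)
for th in(0,.05,.1):print(th,[((proj("side",rp.apply([-60-82*np.sin(th),y,18+82*np.cos(th)])+[543.5,-21.7,0])-[260,240])*2.7)[0] for y in(90,-90)])
cv2.imwrite("pics/side6.png",b)
h=cv2.cvtColor(J,cv2.COLOR_BGR2HSV);m=cv2.inRange(h,(105,110,30),(128,255,255));n,l,st,ce=cv2.connectedComponentsWithStats(m)
for i in range(1,n):
    if st[i][4]>100:print("side",st[i],R.from_euler("z",-.022).apply(atz("side",ce[i],60)-[543.5,-21.7,0]))
I=r.grab_frame("top")
for q in blobs(I):print("top",q[1],R.from_euler("z",-.022).apply(atz("top",q[2],65)-[543.5,-21.7,0]))
for nme in("red_cup","tape","dropper"):print(nme,[(d["conf"],np.round(d["box"])) for d in r.recognise(nme,"side")][:1])
E
```

```text
[356.306 -23.605 210.249] [-0.122 -0.187  0.334] 23.25
0 [array([101.411, 120.436]), array([238.481, 396.659])]
0.05 [array([ 94.137, 122.734]), array([230.009, 399.872])]
0.1 [array([ 86.879, 125.297]), array([221.523, 403.343])]
side [531 190  17  19 220] [431.773 158.834  60.   ]
side [458 250  29  22 474] [229.237  69.012  60.   ]
side [330 288  33  19 392] [11.238 73.858 60.   ]
side [348 321  36  27 616] [ 9.462  0.638 60.   ]
side [368 359  40  32 771] [  8.757 -70.113  60.   ]
top [398 231  15  20 284] [ 9.549  1.014 65.   ]
top [431 230  17  21 301] [  9.157 -68.085  65.   ]
top [363 232  16  20 278] [10.006 70.51  65.   ]
red_cup [(0.7, array([227., 172.,  23.,  35.]))]
tape [(0.75, array([269., 150.,  45.,  46.]))]
dropper [(0.76, array([390., 181.,  28.,  62.]))]
```

View pics/side6.png

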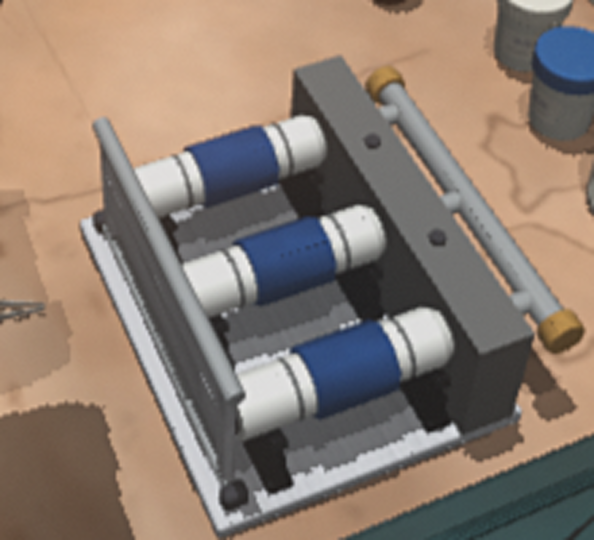

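```bash
python3 -c "
from rig import r
print(r.sign_off())"
```

```text
the job is handed in; nothing more can be done
None
```

I loaded both cartridges chamfered end home in the left and middle places, swung the gate up to its stop (upright in the last picture), left the cup, tape and dropper standing where they were, and handed the job in at about 23 s; the sign-off gave no verdict.

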